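# Set a board out on the sawing rest to its cut line and hold it

### The arm

A 7-joint arm with a two-finger parallel gripper is mounted at the origin on a cart in front of the work surface, level with it; the furniture and walls round the work are solid. World frame = base frame: x ahead of the robot, y to its left, z up, the work surface at z = 0. Lengths are in m, angles in rad, forces in N, time in s.
With the tool pointing down it reaches from about 0.375 to 0.925 m from the base axis. Payload 3.1 kg.
Tool frame: the origin (TCP) lies at the very end of the fingers, on their centre line; the grasp point (between the pads) lies 19 mm behind it (grasp_offset is the distance from the TCP to the grasp point, in m); z points along the fingers, y is the direction in which the jaws open and shut (so a half turn about z gives the same grasp; the last joint's range is limited). The gripper opens to 85 mm and grips with 20 to 120 N. Pads are 22 mm wide; open, the fingers measure 114 mm over their backs; the gripper's body (76 mm by 85 mm) begins 54 mm behind the grasp point. The pads swing forward as they close: fully open they stand 13 mm farther back than shut.
Start: joints at [-1.242, 0.383, 0.044, 1.598, -0.018, 1.161, -0.05], TCP at [0.269, 0.592, 0.231] pointing down, gripper open.
Joint ranges: [-2.61, 2.61], [-0.41, 2.15], [-1.48, 1.57], [0, 2.5], [-1.57, 4.71], [0.05, 1.97], [-2.85, 2.85]. Speed limits (rad/s): [2.79, 2.79, 3.14, 3.14, 3.14, 3.14, 3.14].

### API

Orientations are given as a unit quaternion [w, x, y, z].
In Python, from station import move_pose, line_to, move_joints, gripper_to, sleep, inverse_kinematics, state, read_camera, get_calibration, PlanningError, sign_off, grasp_offset gives the robot as it stands. The module is installed in compiled form; this text tells all that it offers. Calls block until the motion is done:
- move_pose(position, orientation): joint-space move of the TCP to a pose.
- line_to(position, max_speed=0.15, orientation=None): straight line of the TCP; orientation=None keeps the orientation; max_speed is the mean speed in m/s.
- move_joints(angles): joint-space move.
- gripper_to(opening, force=None): finger opening in m; force is the grip in N (None keeps the last); returns when the fingers have stopped.
- sleep(seconds).
- inverse_kinematics(position, orientation): joint angles nearest the present ones, or None.
- state(): the state.
- read_camera(name): name is "scene" or "side" or "wrist"; returns (picture, depth): 480x640x3 uint8, blue, green, red; 480x640 float32, m along the optical axis (not along the pixel's ray), 0 where there is no reading.
- get_calibration(name): a dict with "fx", "fy", "cx", "cy" (pixels), "distortion" ([k1, k2, p1, p2, k3] as OpenCV has them; the pictures are not rectified), "R" (3x3) and "t" (3): a world point X has camera coordinates R X + t. Camera axes: x right, y down, z forward; pixel columns grow to the right and rows downward; lengths in m; the calibration is good to about 2 mm. A picture is of the moment at which its call begins: read the wrist's pose just before it. get_calibration takes no time and is no camera call; for the wrist camera it gives the pose at the moment of the call.
A pose or a line that the arm cannot do raises PlanningError and nothing moves.
- sign_off(): hands the job in, once; it reports no verdict.
The state is a dict: "clock": time; "q": joint angles; "qd": joint speeds; "tau": joint torques, N m; "position": TCP position; "eef_rot": TCP orientation; "ft_force": force on the tool from outside, world axes, zero at the start; "moment": the same for the moment, N m; "grip_width": finger opening in m.
Only numpy, scipy, OpenCV 4.12 (cv2) and the standard library are available. Lean on these libraries where they do the work, as an engineer would, in place of code of your own. Each camera call takes 0.05 s, during which the arm holds its last target.

### The job

Get the board ready for sawing: push the loose guide sleeve fully down onto the bare pin of the sawing rest and let go of it. Then slide the board, without lifting it off the rest, squarely up against both sleeves and out over the steel-edged end until its pencil line is flush with that end, and finish while still holding the board with the fingers, pressed down level on the rest, because its long overhang would tip it if let go. Leave the other things on the bench where they lie.

Things in the scene. Friction and masses are not known exactly. Their poses are not given: they have to be found in the camera images.
- rest: sawing rest fixed to the bench: dark plywood deck 130 (x) x 320 (y) mm, deck top 60 mm above the bench, right-hand (-y) end edged with a steel strip. Two upright pins stand along its far side, at x = 44, y = -140 (bare) and y = -80 mm. Origin on the bench under the deck's middle; y along its length to the left, x away from the robot, z up. Seated sleeves guide the board's far edge along x = 30 mm
- bare_pin (a point): tip of the bare steel pin, the one nearest the steel-edged end, at (44, -140, 118) mm in the rest's frame. 12 mm diameter, 58 mm high above the deck, last 5 mm tapered; a washer 24 mm across, 3 mm thick lies at its foot. Axes as the rest's
- fitted_top (a point): centre of the top of the guide sleeve already fitted on the other pin, at (44, -80, 113) mm in the rest's frame; same size as the loose one, it turns on its pin and cannot come off
- rest_end (a point): middle of the upper edge of the steel-edged end of the rest, deck level, at (0, -160, 60) mm in the rest's frame; axes as the rest's, so the board goes out toward its -y
- sleeve: loose plain metal guide sleeve (tube), 28 mm outside, 14 mm bore (2 mm play on the pin), 50 mm high, 0.06 kg, standing upright on the bench left of the rest. Origin at the centre of its lower end, z up along the bore. Fully down it sits on the washer, lower end 3 mm and top 53 mm above the deck
- board: pale wooden board 56 (x) x 400 (y) x 22 (z) mm, about 0.34 kg, lying on the rest on the robot's side of the sleeves, at first overhanging only part way. Origin at the centre of its underside; y along its length; the -y end goes out, the +y end stays on the rest. Line at the rest's end: 240 mm hang out, 160 mm stay on the deck, centre of mass 40 mm past the edge
- line (a point): the dark pencil line, 2 mm wide, squared across the board's top and down its edges: this point is on the top face at mid-width, 40 mm from the board's middle toward its +y end (160 mm from that end); axes as the board's
- try_square: try square, 221x100x18 mm, lying flat to the right of the rest, partly under the board's path; a bystander, leave it
- pencil: pencil, 176 mm long, 8 mm thick, lying to the right of the rest, on its far side; a bystander, leave it
- jar_nails: closed jar of nails, 62 mm across, 82 mm high, standing at the left; a bystander, leave it
- g_clamp: screw clamp, 132x102x22 mm, lying flat at the front left; a bystander, leave it
- sanding_block: sanding block, 63x116x29 mm, lying flat at the front right; a bystander, leave it

How it is judged:
On the way, in this order (a step that is already met when the one before it is completed fails the run):
1. the loose sleeve is fully down on the bare pin and let go, the board not yet out at its line (horizontal distance between sleeve and bare_pin below 0.004 m and z of sleeve in the frame of rest between 0.058 and 0.067 m and angle between sleeve's own z axis and vertical below 0.08 rad and contact force between the fingers and sleeve below 0.2 N and y of line in the frame of rest_end above 0.03 m), for 0.2 s.
2. the board lies against both sleeves with its line flush with the end of the rest, held level (y of line in the frame of rest_end between -0.004 and 0.004 m and x of line in the frame of rest between -0.002 and 0.006 m and angle between the y axis of board and the y axis of rest, either way round below 0.035 rad and angle between board's own z axis and vertical below 0.03 rad and contact force between the fingers and board above 2 N and contact force between board and rest above 0.5 N and linear speed of board below 0.01 m/s and z of line in the frame of rest between 0.079 and 0.085 m), for 0.2 s.
At the end, for the whole second after the job is handed in: Sleeve on the bare pin, upright, within 7 mm of the deck, let go; board line within 4 mm of the rest's end, far edge within 4 mm of the sleeves, parallel within 0.035 rad; board still, level within 0.03 rad, borne by the rest (over 0.5 N) and held by the fingers (over 2 N) (all of step 2 and horizontal distance between sleeve and bare_pin below 0.004 m and z of sleeve in the frame of rest between 0.058 and 0.067 m and angle between sleeve's own z axis and vertical below 0.08 rad and contact force between the fingers and sleeve below 0.2 N); the arm keeps its last pose, push and grip.
It fails at once if the board is lifted off the rest by more than 20 mm, or tips by more than 0.12 rad (z of line in the frame of rest above 0.102 m or angle between board's own z axis and vertical above 0.12 rad).
It fails at once if a bystander is shoved more than 30 mm (distance of any of try_square, pencil, jar_nails, g_clamp, sanding_block from where it was at the start of the episode above 0.03 m).
It also fails if it takes over 58 s, if anything falls off the work surface, if the arm or the gripper's body presses on something with over 40 N, if the wrist force passes 120 N, or if a joint passes its speed limit or range.

## Working session

There is one attempt and no reset: what is moved stays moved. The work goes in short steps, each a Python script; the robot and the scene stay as the last script left them, time stands still between calls to the robot, and variables do not carry over. Pictures are saved under pics/ and viewed, and the job is handed in when it is done.

```bash
mkdir -p pics; ls; python3 - <<'E'
from station import *
import cv2, numpy as np
s=state(); print(s)
for n in("scene","side","wrist"):
    p,d=read_camera(n); cv2.imwrite(f"pics/a_{n}.png",p); np.save(f"pics/a_{n}_d.npy",d)
    c=get_calibration(n); print(n,{k:np.round(v,4).tolist() for k,v in c.items()})
E
```

```text
pics
{'clock': 0.0, 'q': array([-1.24177449,  0.38384616,  0.04385464,  1.59960732, -0.01787672,
        1.16121284, -0.04989312]), 'qd': array([ 1.33004078e-03,  1.42129021e-03,  3.13266808e-04,  1.52370565e-03,
        2.20870403e-05, -7.13436099e-05,  1.70893543e-03]), 'tau': array([ 1.48877389e-04, -4.33456099e+01,  1.02442693e+00, -2.49516410e+01,
        1.05902116e-02,  1.12307863e-02,  2.45124689e-06]), 'position': array([0.26871276, 0.59079751, 0.22986485]), 'eef_rot': array([-1.98529455e-04,  2.11757237e-01,  9.77321378e-01, -1.32577744e-03]), 'ft_force': array([ 0.28792462, -0.30979355, -0.35930771]), 'moment': array([-0.00770345, -0.09279163, -0.02783642]), 'grip_width': 0.08523478472271104}
scene {'fx': 488.9242, 'fy': 488.9242, 'cx': 321.4327, 'cy': 240.381, 'distortion': [-0.0856, 0.0, 0.0, 0.0, 0.0], 'R': [[-0.6043, -0.7964, -0.0244], [-0.3648, 0.3038, -0.8801], [0.7083, -0.523, -0.4741]], 't': [0.3143, 0.242, 1.154]}
side {'fx': 571.4908, 'fy': 571.4908, 'cx': 324.4843, 'cy': 237.3354, 'distortion': [-0.0614, 0.0, 0.0, 0.0, 0.0], 'R': [[0.997, -0.0761, 0.0136], [-0.0441, -0.7044, -0.7084], [0.0635, 0.7057, -0.7057]], 't': [-0.4486, 0.1254, 1.4514]}
wrist {'fx': 380.9099, 'fy': 380.9099, 'cx': 323.5539, 'cy': 236.3868, 'distortion': [-0.0028, 0.0, 0.0, 0.0, 0.0], 'R': [[0.4143, 0.9102, -0.0022], [0.874, -0.3972, 0.2799], [0.2539, -0.1179, -0.96]], 't': [-0.6503, -0.0362, 0.3788]}
```

View pics/a_scene.png

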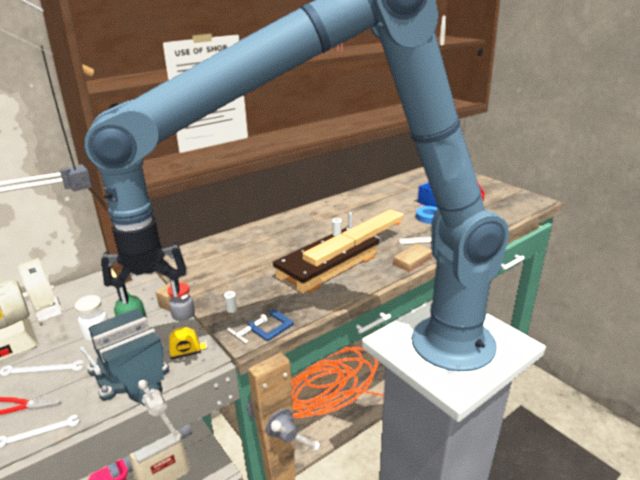

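View pics/a_side.png

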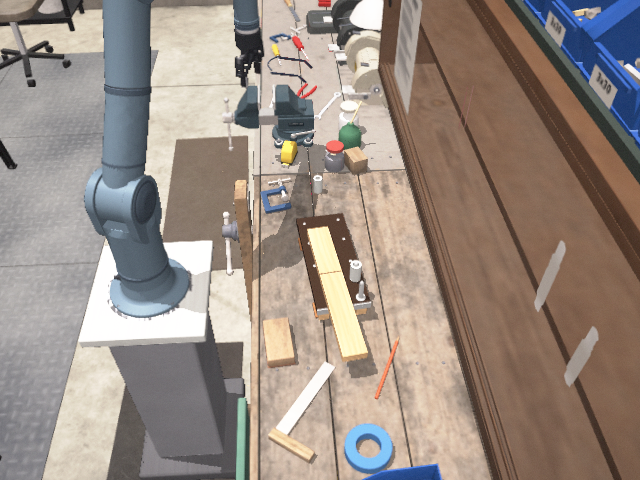

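View pics/a_wrist.png

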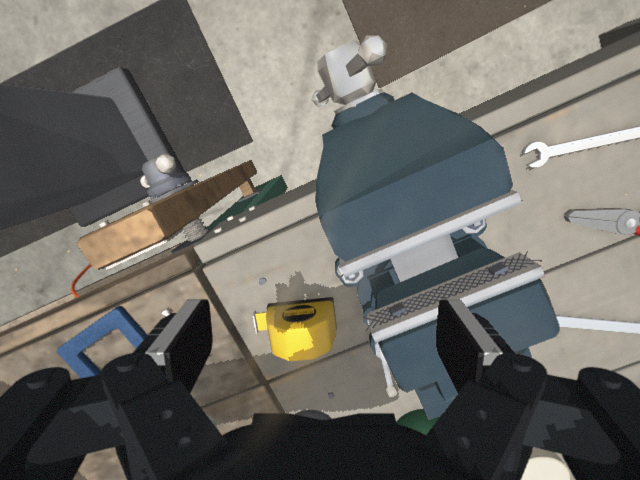

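The side view shows the loose sleeve near (318,184), the fitted sleeve (355,265) and the bare pin (361,285). The board runs from (318,230) to (353,355) with its line near (330,273). I'll get rough positions from these pixels.

```bash
cat > h.py <<'E'
from station import *
import cv2, numpy as np
def ray(c,uv):
    K=np.array([[c['fx'],0,c['cx']],[0,c['fy'],c['cy']],[0,0,1.]])
    n=cv2.undistortPoints(np.array([[uv]],float),K,np.array(c['distortion'],float))[0,0]
    R=np.array(c['R']);t=np.array(c['t'])
    return -R.T@t, R.T@np.array([n[0],n[1],1.])
def onz(c,uv,z):
    o,d=ray(c,uv); return o+d*(z-o[2])/d[2]
def pix(c,X):
    K=np.array([[c['fx'],0,c['cx']],[0,c['fy'],c['cy']],[0,0,1.]])
    r,_=cv2.Rodrigues(np.array(c['R'])); return cv2.projectPoints(np.array(X,float).reshape(-1,1,3),r,np.array(c['t'],float),K,np.array(c['distortion'],float))[0][:,0]
def qdown(yaw):
    # tool z down, tool y (jaw axis) at world angle yaw+90deg ; x axis at angle yaw
    from scipy.spatial.transform import Rotation as R
    c,s=np.cos(yaw),np.sin(yaw)
    M=np.array([[c,s,0],[s,-c,0],[0,0,-1.]])
    q=R.from_matrix(M).as_quat(); return [q[3],q[0],q[1],q[2]]
E
python3 - <<'E'
from h import *
c=get_calibration("side")
p=cv2.imread("pics/a_side.png")
for n,uv,z in [("sleeve",(318,178),.05),("fit",(355,264),.113),("pintip",(362,281),.118),("b1",(308,229),.082),("b1b",(327,226),.082),("b2",(342,359),.082),("b2b",(366,354),.082),("d1",(297,219),.06),("d2",(342,215),.06),("d3",(371,303),.06)]:
    print(n,np.round(onz(c,uv,z),4))
cv2.imwrite("pics/a_side_c.png",cv2.resize(p[160:400,220:420],(800,960)[:2] and (500,600),interpolation=cv2.INTER_CUBIC))
E
```

```text
sleeve [0.4566 0.3485 0.05  ]
fit [ 0.517  -0.0583  0.113 ]
pintip [ 0.5263 -0.1168  0.118 ]
b1 [0.4133 0.1005 0.082 ]
b1b [0.4637 0.1087 0.082 ]
b2 [ 0.4632 -0.3004  0.082 ]
b2b [ 0.5157 -0.2915  0.082 ]
d1 [0.3869 0.164  0.06  ]
d2 [0.5103 0.1725 0.06  ]
d3 [ 0.5488 -0.1367  0.06  ]
```

View pics/a_side_c.png

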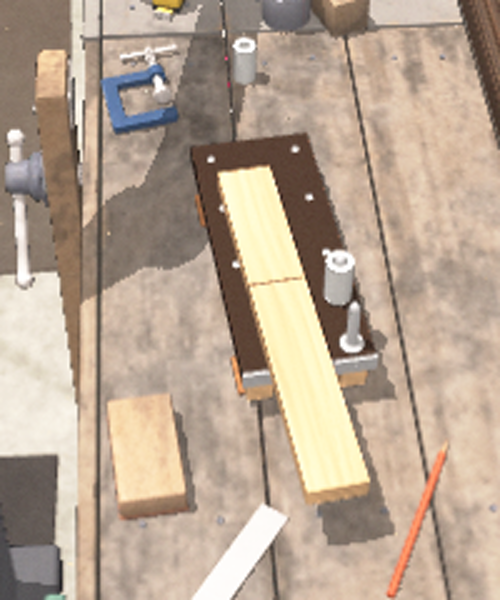

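The board is already about parallel to the rest, with yaw around 0.12 rad. I'll check the IK and camera offset, then take closer wrist views.

```bash
python3 - <<'E'
from h import *
c=get_calibration("wrist"); s=state()
from scipy.spatial.transform import Rotation as Ro
q=s['eef_rot']; M=Ro.from_quat([q[1],q[2],q[3],q[0]]).as_matrix()
cc=-np.array(c['R']).T@np.array(c['t'])
print("cam in tool",np.round(M.T@(cc-s['position']),4), "opt axis in tool",np.round(M.T@np.array(c['R'])[2],3), grasp_offset)
for yaw in(.12,.12+np.pi):
  for P in [(.457,.349,.06),(.457,.349,.25),(.526,-.117,.15),(.526,-.117,.09),(.45,.03,.065),(.46,-.02,.065),(.45,0,.3)]:
    j=inverse_kinematics(P,qdown(yaw)); print(round(yaw,2),P,None if j is None else np.round(j,2))
E
```

```text
cam in tool [ 0.0711  0.0015 -0.1422] opt axis in tool [-0.28 -0.    0.96] 0.0187
0.12 (0.457, 0.349, 0.06) [-1.16  0.51  0.54  1.92 -0.35  0.8  -1.89]
0.12 (0.457, 0.349, 0.25) [-1.2   0.25  0.56  1.78 -0.14  1.15 -2.05]
0.12 (0.526, -0.117, 0.15) [-0.67  0.4   0.98  1.97 -0.41  0.97 -0.95]
0.12 (0.526, -0.117, 0.09) [-0.69  0.58  1.04  2.01 -0.63  0.92 -0.76]
0.12 (0.45, 0.03, 0.065) [-0.86  0.33  0.79  2.22 -0.36  0.72 -1.28]
0.12 (0.46, -0.02, 0.065) [-0.82  0.38  0.88  2.2  -0.44  0.74 -1.09]
0.12 (0.45, 0, 0.3) [-0.85 -0.13  0.71  2.    0.09  1.24 -1.62]
3.26 (0.457, 0.349, 0.06) [-0.78  0.45  0.07  1.91 -0.04  0.78  1.  ]
3.26 (0.457, 0.349, 0.25) [-0.81  0.23  0.1   1.77 -0.03  1.15  0.99]
3.26 (0.526, -0.117, 0.15) [-0.51  0.33  0.76  1.97 -0.28  0.95  2.08]
3.26 (0.526, -0.117, 0.09) [-0.45  0.43  0.71  2.   -0.37  0.84  2.15]
3.26 (0.45, 0.03, 0.065) [-0.56  0.27  0.45  2.21 -0.18  0.7   1.7 ]
3.26 (0.46, -0.02, 0.065) [-0.53  0.3   0.54  2.19 -0.23  0.71  1.86]
3.26 (0.45, 0, 0.3) [-0.72 -0.11  0.59  1.99  0.06  1.24  1.54]
```

```bash
python3 - <<'E'
from h import *
q=qdown(.12+np.pi)
for i,P in enumerate([(.457,.33,.24),(.49,-.03,.36),(.51,-.09,.25)]):
    move_pose(P,q); sleep(.15)
    c=get_calibration("wrist"); p,d=read_camera("wrist"); cv2.imwrite(f"pics/b{i}.png",p); np.savez(f"pics/b{i}.npz",d=d,**c); print(state()['clock'],state()['position'])
E
```

```text
1.575 [0.45606663 0.33165359 0.23988321]
3.1917 [ 0.49002662 -0.02848461  0.35943267]
3.9667 [ 0.51175149 -0.08861999  0.25227182]
```

View pics/b0.png

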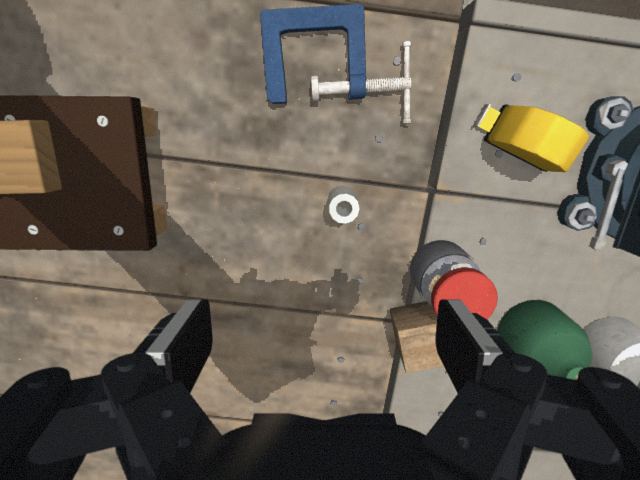

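View pics/b1.png

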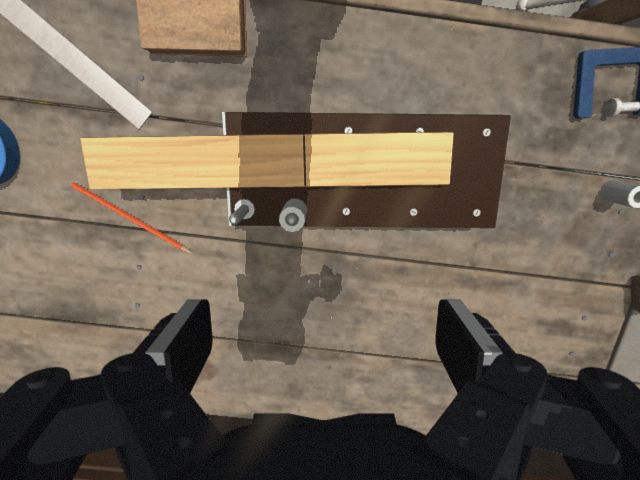

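View pics/b2.png

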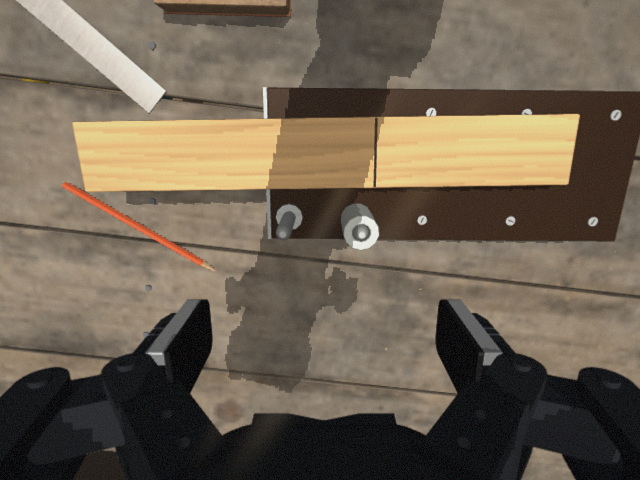

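The wrist views are clear. In b0 the sleeve ring is at (344,208). In b2 the pin tip is near (282,236), the fitted sleeve's top near (359,233), and the board line near column 376. Next I'll zoom in and measure.

```bash
python3 - <<'E'
from h import *
a=cv2.imread("pics/b0.png")[170:240,310:380]; b=cv2.imread("pics/b2.png")[195:255,255:395]; b1=cv2.imread("pics/b1.png")[190:240,215:315]
r=lambda i,k:cv2.resize(i,None,fx=k,fy=k,interpolation=cv2.INTER_NEAREST)
o=np.zeros((600,800,3),np.uint8)
A=r(a,4);o[:280,:280]=A
B1=r(b1,5); o[:250,290:790]=B1
B=r(b,5); o[290:590,:700]=B
cv2.imwrite("pics/z1.png",o)
# sleeve ring
g=cv2.cvtColor(cv2.imread("pics/b0.png"),cv2.COLOR_BGR2GRAY); m=(g>190).astype(np.uint8); m[:175]=0;m[240:]=0;m[:,:315]=0;m[:,375:]=0
cs,_=cv2.findContours(m,cv2.RETR_EXTERNAL,2); k=max(cs,key=cv2.contourArea); e=cv2.fitEllipse(k); print(e)
c={k:v for k,v in np.load("pics/b0.npz").items()}
print("sleeve",onz(c,e[0],.05))
E
```

```text
((343.8123779296875, 208.17832946777344), (28.693620681762695, 29.054338455200195), 71.77003479003906)
sleeve [0.45388994 0.35115384 0.05      ]
```

View pics/z1.png

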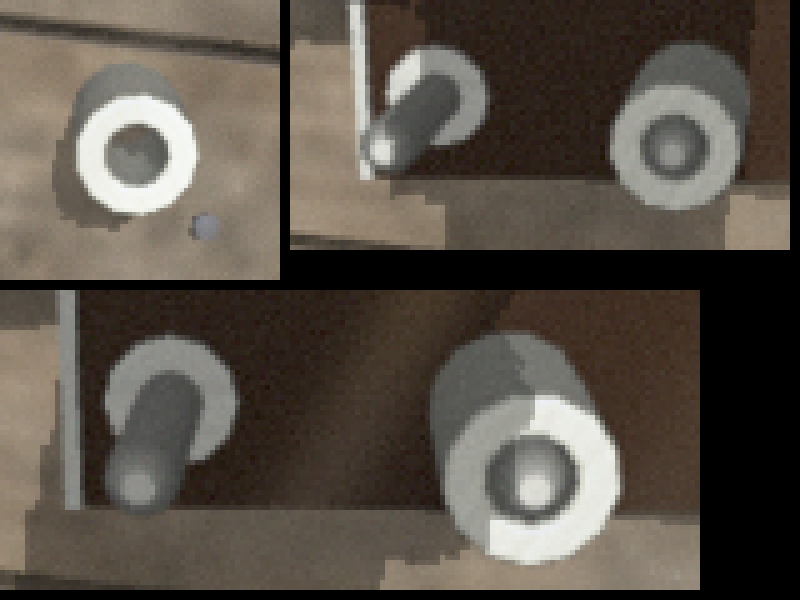

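```bash
python3 - <<'E'
from h import *
L=lambda i:{k:v for k,v in np.load(f"pics/b{i}.npz").items()}
c=L(2);c1=L(1)
P={}
for n,cc,uv,z in [("tip",c,(282.2,234.4),.118),("tip1",c1,(233.6,220),.118),("wash",c,(289.4,217),.063),("fit",c,(361.2,233),.113),("fit1",c1,(292.2,219.4),.113)]:
    P[n]=onz(cc,uv,z);print(n,np.round(P[n],4))
# expected pin->fit 60mm
for a,b in(("tip","fit"),("tip1","fit1")):
    v=P[b]-P[a]; print(np.linalg.norm(v[:2]),np.arctan2(-v[0],v[1]))
# board mask
for i,cc in((1,c1),(2,c)):
    im=cv2.imread(f"pics/b{i}.png"); h=cv2.cvtColor(im,cv2.COLOR_BGR2HSV)
    m=((h[...,1]>80)&(h[...,2]>110)&(h[...,0]>11)&(h[...,0]<30)).astype(np.uint8)
    m[:90]=0;m[200:]=0; 
    m=cv2.morphologyEx(m,cv2.MORPH_CLOSE,np.ones((7,7)))
    cs,_=cv2.findContours(m,0,2);k=max(cs,key=cv2.contourArea)
    eps=cv2.approxPolyDP(cv2.convexHull(k),6,True)[:,0]
    print(i,eps.tolist()); 
    for e in eps: print(np.round(onz(cc,e.astype(float),.082),4))
E
```

```text
tip [ 0.5248 -0.1171  0.118 ]
tip1 [ 0.5246 -0.1166  0.118 ]
wash [ 0.5245 -0.1164  0.063 ]
fit [ 0.5178 -0.0573  0.113 ]
fit1 [ 0.5178 -0.0567  0.113 ]
0.06013887204004257 0.1166056387111202
0.06030247999263904 0.11348350020533682
1 [[453, 133], [448, 184], [77, 186], [83, 137]]
[0.4105 0.1019 0.082 ]
[0.4645 0.1082 0.082 ]
[ 0.517  -0.2984  0.082 ]
[ 0.4629 -0.2891  0.082 ]
2 [[579, 114], [568, 183], [86, 192], [72, 126]]
[0.4098 0.1014 0.082 ]
[0.4633 0.1092 0.082 ]
[ 0.5191 -0.2843  0.082 ]
[ 0.4673 -0.2924  0.082 ]
```

The measurements agree: pin at (0.5246,-0.117), rest yaw about 0.115, board yaw about 0.135. Now I'll pick up the sleeve.

```bash
python3 - <<'E'
from h import *
q=qdown(.115+np.pi)
gripper_to(.06,force=40)
move_pose((.4537,.351,.12),q)
line_to((.4537,.351,.021),max_speed=.1)
print(state()['position'])
gripper_to(.02,force=40)
s=state();print(s['grip_width'],s['position'],s['ft_force'],s['clock'])
line_to((.4537,.351,.19),max_speed=.15)
move_pose((.5246,-.117,.185),q); sleep(.2)
c=get_calibration("wrist"); p,d=read_camera("wrist"); cv2.imwrite("pics/c0.png",p); np.savez("pics/c0.npz",d=d,**c)
s=state();print(s['grip_width'],s['position'],s['ft_force'],s['clock'])
E
```

```text
[0.45436106 0.35151018 0.0217294 ]
0.026686877570639627 [0.45421139 0.3513364  0.02179061] [-0.87113921 -0.01897862  4.32072832] 7.575
0.026855350086803485 [ 0.52491075 -0.11597039  0.18495694] [-1.00353014  0.77393647 -0.29223653] 10.825
```

View pics/c0.png

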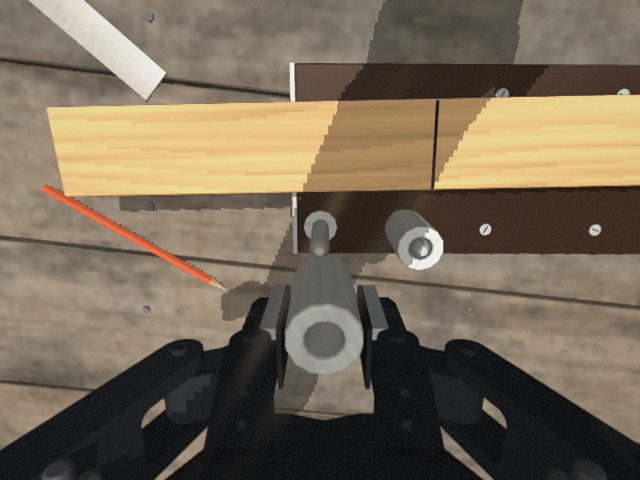

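The sleeve is held upright above the pin: its top ring is at about (324,340) and the washer at (320,226). I'll refine the offset before lowering.

```bash
python3 - <<'E'
from h import *
c={k:v for k,v in np.load("pics/c0.npz").items()}
im=cv2.imread("pics/c0.png")
cv2.imwrite("pics/z2.png",cv2.resize(im[200:400,220:460],None,fx=3,fy=3,interpolation=cv2.INTER_NEAREST))
print("top",onz(c,(324,340),.2135),"wash",onz(c,(320.5,226.5),.063),"fit",onz(c,(419.5,248),.113))
print(pix(c,[(.5246,-.117,.063),(.5246,-.117,.2135),(.5246,-.117,.1635)]))
E
```

```text
top [ 0.52407101 -0.11435039  0.2135    ] wash [ 0.52439261 -0.11665664  0.063     ] fit [ 0.51748325 -0.05818805  0.113     ]
[[319.99109137 226.72387465]
 [316.02344319 340.56600478]
 [318.06127035 282.08847656]]
```

View pics/z2.png

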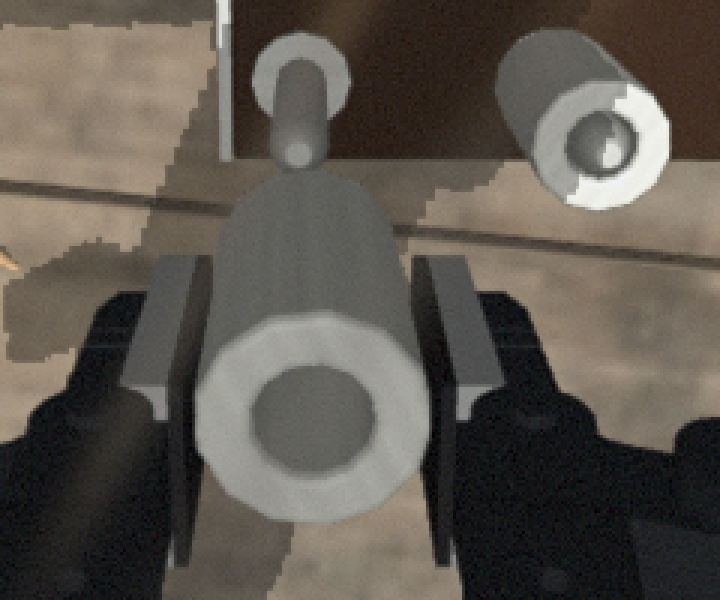

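```bash
python3 - <<'E'
from h import *
line_to((.5250,-.1190,.147),max_speed=.08); sleep(.3)
c=get_calibration("wrist"); p,d=read_camera("wrist"); cv2.imwrite("pics/c1.png",p); np.savez("pics/c1.npz",d=d,**c)
s=state();print(s['grip_width'],s['position'],s['ft_force'],s['clock'])
cv2.imwrite("pics/z3.png",cv2.resize(p[200:400,220:460],None,fx=3,fy=3,interpolation=cv2.INTER_NEAREST))
print(pix(c,[(.5246,-.117,.063),(.5246,-.117,.118),(.5246,-.117,.1755),(.5246,-.117,.1255)]))
E
```

```text
0.02660568478009839 [ 0.52537594 -0.11898684  0.14745413] [ 0.02652552 -0.96684209 -1.24756717] 11.8
[[324.91679823 241.85562161]
 [325.27888299 275.3368332 ]
 [325.97359547 339.58998681]
 [325.34496956 281.44827945]]
```

View pics/z3.png

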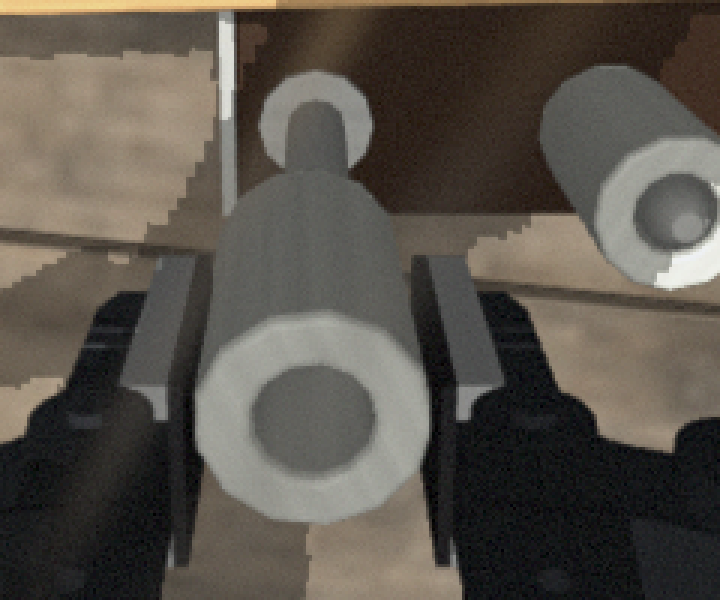

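The sleeve is now about 1 mm too far toward -y. I'll correct that and lower it in steps while watching the force.

```bash
python3 - <<'E'
from h import *
x,y=.5254,-.1180
for z in (.140,.134,.128,.120,.112,.104,.096,.090,.087,.085):
    line_to((x,y,z),max_speed=.05)
    s=state();f=s['ft_force'];print(z,np.round(s['position'],4),np.round(f,1),round(s['clock'],2))
    if f[2]>12 : print("stop");break
E
```

```text
0.14 [ 0.5249 -0.1177  0.1394] [ 0.1 -0.1  0.1] 12.09
0.134 [ 0.5248 -0.1178  0.1334] [-0.7  0.9 -0.4] 12.36
0.128 [ 0.5249 -0.1178  0.1273] [-0.5  1.2 -0.3] 12.62
0.12 [ 0.5249 -0.1178  0.1193] [-0.8  1.5 -1.4] 12.93
0.112 [ 0.525  -0.1178  0.1114] [-1.   0.5 -2.1] 13.24
0.104 [ 0.525  -0.1178  0.1033] [-2.2  0.8 -2. ] 13.55
0.096 [ 0.525  -0.1179  0.0955] [-2.3  1.9 -1.5] 13.86
0.09 [ 0.5251 -0.1179  0.0896] [-2.2  1.4 -1.6] 14.12
0.087 [ 0.5252 -0.1179  0.0868] [-3.   2.3 -0.7] 14.38
0.085 [ 0.5252 -0.1179  0.0849] [-2.6  2.7 -0.2] 14.62
```

```bash
python3 - <<'E'
from h import *
x,y=.5254,-.1180
for z in (.084,.083,.082,.081,.080,.079):
    line_to((x,y,z),max_speed=.05)
    s=state();f=s['ft_force'];print(z,np.round(s['position'],4),np.round(f,1),round(s['clock'],2))
    if f[2]>6 : print("contact");break
gripper_to(.045,force=40); sleep(.2)
s=state();print(s['position'],s['grip_width'],s['ft_force'])
line_to((x,y,.16),max_speed=.15); move_pose((.51,-.09,.25),qdown(.115+np.pi)); sleep(.2)
c=get_calibration("wrist"); p,d=read_camera("wrist"); cv2.imwrite("pics/d0.png",p); np.savez("pics/d0.npz",d=d,**c)
print(pix(c,[(.5246,-.117,.113)]),state()['clock'])
E
```

```text
0.084 [ 0.5254 -0.118   0.0847] [-5.6  2.1  5.7] 14.88
0.083 [ 0.5254 -0.118   0.0847] [-7.6  3.  11.5] 15.12
contact
[ 0.52573358 -0.11820413  0.08297522] 0.044958872966045005 [0.37830574 0.79861001 0.09617199]
[[284.50838554 240.21365976]] 17.025
```

View pics/d0.png

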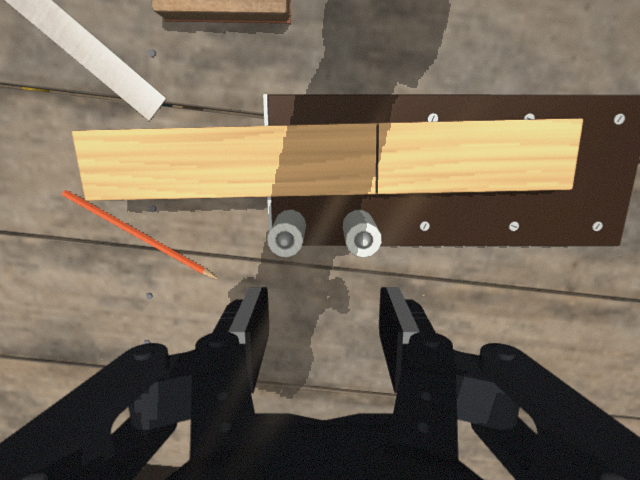

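The sleeve sits on the bare pin at the same height as the fitted one: (285,240) against (363,239). Next I'll measure the board and check IK for the grasp.

```bash
cat >> h.py <<'E'
YR=.115; O=np.array([.4648,.0170])
def r2w(x,y): c,s=np.cos(YR),np.sin(YR); return O+np.array([c*x-s*y,s*x+c*y])
def w2r(p): c,s=np.cos(YR),np.sin(YR); d=np.array(p[:2])-O; return np.array([c*d[0]+s*d[1],-s*d[0]+c*d[1]])
E
python3 - <<'E'
from h import *
c={k:v for k,v in np.load("pics/d0.npz").items()}
im=cv2.imread("pics/d0.png")
o=np.zeros((500,800,3),np.uint8)
r=lambda i,k:cv2.resize(i,None,fx=k,fy=k,interpolation=cv2.INTER_NEAREST)
o[:450,:400]=r(im[110:200,550:630],5); o[:450,410:790]=r(im[110:200,355:431],5)
cv2.imwrite("pics/z4.png",o)
for n,uv in [("ne",(583,119)),("fe",(573,189)),("l1",(377.3,125)),("l2",(377.3,194)),("nw",(73,132)),("fw",(86,200))]:
    w=onz(c,uv,.082);print(n,np.round(w[:2],4),np.round(w2r(w),4))
w=onz(c,(265.5,95),.06);print("strip near",np.round(w2r(w),4))
w=onz(c,(269,230),.06);print("strip far",np.round(w2r(w),4))
for yaw in(YR-np.pi/2,YR+np.pi/2):
  for P in [(*r2w(-.015,.06),.1),(*r2w(-.015,.06),.064),(*r2w(.002,-.03),.064)]:
    j=inverse_kinematics(P,qdown(yaw)); print(round(yaw,2),np.round(P,3),None if j is None else np.round(j,2))
E
```

```text
ne [0.4102 0.1021] [-0.0445  0.0908]
fe [0.4641 0.1103] [0.01   0.0928]
l1 [ 0.4328 -0.0556] [-0.0401 -0.0685]
l2 [ 0.4863 -0.0474] [ 0.014  -0.0664]
nw [ 0.465  -0.2912] [-0.0352 -0.3062]
fw [ 0.5184 -0.2841] [ 0.0187 -0.3053]
strip near [-0.0638 -0.1576]
strip far [ 0.0502 -0.1593]
-1.46 [0.443 0.075 0.1  ] [ 0.3   0.24 -0.61  2.15  0.19  0.8   2.84]
-1.46 [0.443 0.075 0.064] [ 0.29  0.31 -0.6   2.17  0.26  0.73  2.77]
-1.46 [ 0.47  -0.013  0.064] [ 0.67  0.41 -0.82  2.11  0.42  0.79  2.84]
1.69 [0.443 0.075 0.1  ] [-0.74  0.2   0.52  2.2  -0.14  0.78 -0.01]
1.69 [0.443 0.075 0.064] [-0.74  0.28  0.53  2.21 -0.22  0.7   0.05]
1.69 [ 0.47  -0.013  0.064] [-0.6   0.33  0.6   2.17 -0.28  0.72  0.31]
```

View pics/z4.png

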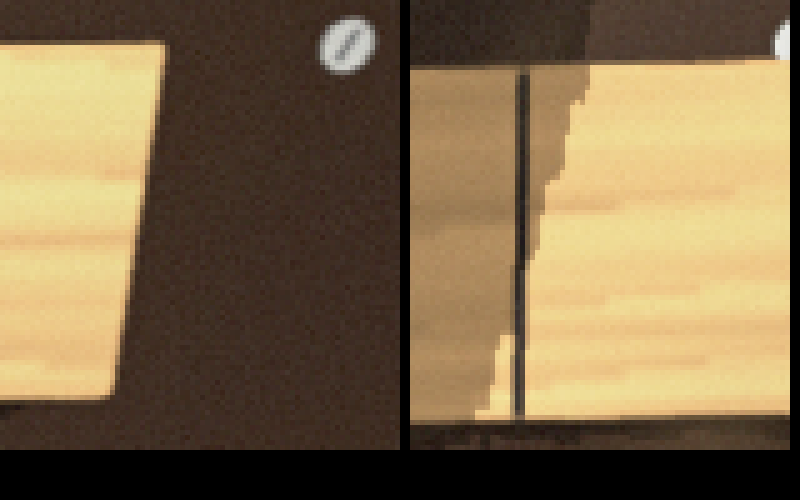

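The board line is at rest (-13,-67) mm and its yaw relative to the rest is +0.022 rad. I'll grip it across its width 27 mm from the +y end.

```bash
python3 - <<'E'
from h import *
q=qdown(YR+np.pi/2+.022)
gripper_to(.083,force=40)
g=r2w(-.0166,.065)
move_pose((*g,.15),q); line_to((*g,.10),max_speed=.1); sleep(.1)
s=state();e=np.array(g)-s['position'][:2];print("err",e)
g=np.array(g)+e*.7
line_to((*g,.064),max_speed=.06)
s=state();print(w2r(s['position']),s['position'][2],s['ft_force'])
gripper_to(.04,force=40); sleep(.1)
s=state();print(s['grip_width'],w2r(s['position']),s['position'][2],s['ft_force'],s['moment'],s['clock'])
p,d=read_camera("side"); cv2.imwrite("pics/e0.png",cv2.resize(p[160:400,220:420],(600,720))[:600])
E
```

```text
err [-0.00083238 -0.0001785 ]
[-0.01714067  0.06478681] 0.063864779401168 [-0.22786167  0.53712461 -0.09844543]
0.05497711910547666 [-0.01663733  0.06505968] 0.0645874520776181 [-1.26866223 -0.04436005  4.5861676 ] [-0.09074608  0.27546782 -0.14510904] 21.1417
```

View pics/e0.png

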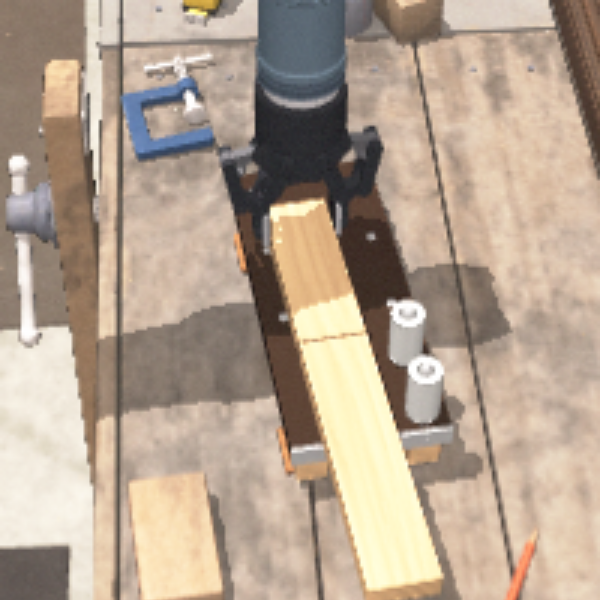

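The board is gripped (width 55 mm, side view clear). I'll slide it most of the way out, rotating it to the rest's yaw.

```bash
python3 - <<'E'
from h import *
z=.0632
for x,y,a in [(-.0166,.035,.011),(-.013,.005,0),(-.008,-.018,0)]:
    line_to((*r2w(x,y),z),max_speed=.05,orientation=qdown(YR+np.pi/2+a))
    s=state();print(np.round(w2r(s['position']),4),round(s['position'][2],4),np.round(s['ft_force'],1),np.round(s['moment'],2),round(s['clock'],2))
sleep(.2)
c=get_calibration("wrist");p,d=read_camera("wrist"); cv2.imwrite("pics/f_w.png",p); np.savez("pics/f_w.npz",d=d,**c)
p,d=read_camera("side"); cv2.imwrite("pics/f0.png",p);cv2.imwrite("pics/f0z.png",cv2.resize(p[200:400,260:420],(640,800),interpolation=cv2.INTER_CUBIC)[100:700])
E
```

```text
[-0.0146  0.0371] 0.0646 [-1.   3.4  8. ] [ 0.71  0.44 -0.2 ] 21.94
[-0.0112  0.0071] 0.0645 [-1.2  4.1  9.4] [ 0.73  0.52 -0.2 ] 22.7
[-0.0061 -0.016 ] 0.0646 [-1.3  2.8  9.4] [ 0.69  0.48 -0.13] 23.32
```

View pics/f_w.png

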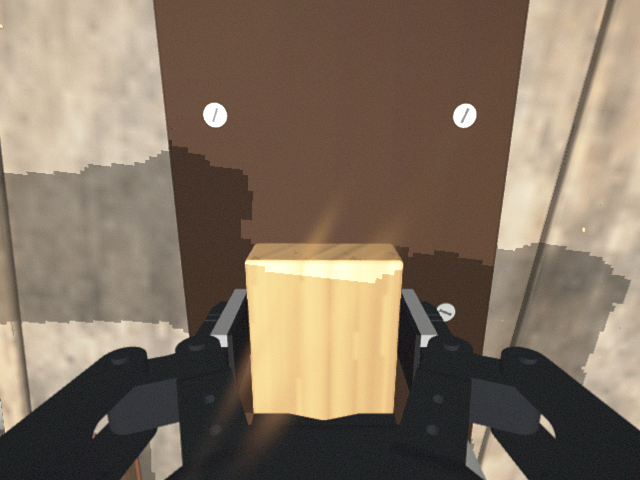

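View pics/f0z.png

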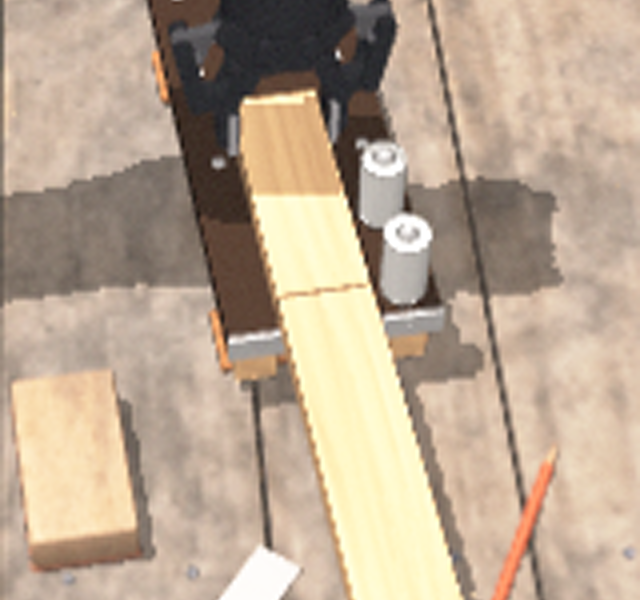

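```bash
cat > m.py <<'E'
from h import *
def edges(im,c):
    h=cv2.cvtColor(im,cv2.COLOR_BGR2HSV)
    return h
E
python3 - <<'E'
from h import *
c=get_calibration("side")
f=lambda X,Y:(260+X/4,200+(Y+100)/4)
for n,a,z in [("fit",(384,157),.113),("slv",(408,233),.113),("lineL",(278,295),.082),("lineR",(368,286),.082),("stripL",(229,335),.06),("stripR",(443,308),.06),("+yL",(241,102),.082),("+yR",(316,92),.082)]:
    w=onz(c,f(*a),z);print(n,np.round(w2r(w),4),np.round(w,4))
im=cv2.imread("pics/f0.png")
# far & near edges of board: print row transitions
h=cv2.cvtColor(im,cv2.COLOR_BGR2HSV)
m=(h[...,2]>150)&(h[...,1]>60)&(h[...,0]>14)&(h[...,0]<32)
L=[];R=[]
for v in range(318,385,3):
    xs=np.where(m[v,300:400])[0]
    if len(xs)>10:
        L.append(w2r(onz(c,(300+xs[0]-.5,v),.082)));R.append(w2r(onz(c,(300+xs[-1]+.5,v),.082)))
L=np.array(L);R=np.array(R)
print(np.round(L[::4],4).tolist(),np.round(R[::4],4).tolist())
print(np.polyfit(L[:,1],L[:,0],1),np.polyfit(R[:,1],R[:,0],1))
w=np.load("pics/f_w.npz");w={k:v for k,v in w.items()}
for uv in[(246,262),(403,262),(253,412),(396,412)]: print(np.round(w2r(onz(w,uv,.082)),4))
E
```

```text
fit [ 0.0453 -0.082 ] [ 0.5192 -0.0593  0.113 ]
slv [ 0.0454 -0.1425] [ 0.5263 -0.1193  0.113 ]
lineL [-0.032  -0.1495] [ 0.4502 -0.1352  0.082 ]
lineR [ 0.021  -0.1523] [ 0.5031 -0.1319  0.082 ]
stripL [-0.0621 -0.1563] [ 0.421  -0.1454  0.06  ]
stripR [ 0.0659 -0.1593] [ 0.5486 -0.1337  0.06  ]
+yL [-0.0244  0.0069] [0.4397 0.0211 0.082 ]
+yR [0.0238 0.0071] [0.4876 0.0268 0.082 ]
[[-0.0695, -0.1992]] [[0.0104, -0.2138]]
[-1.04381349 -0.27741069] [0.04849977 0.02075996]
[-0.0325  0.0107]
[0.0222 0.0107]
[-0.0332 -0.052 ]
[ 0.0231 -0.0521]
```

The line is at about -149 mm, 11 mm short, the board is parallel, and the far edge is about 7.5 mm from the sleeves. Next I'll move it to the final y and then toward the sleeves until it makes contact.

```bash
python3 - <<'E'
from h import *
z=.0632;q=qdown(YR+np.pi/2)
def go(x,y,v=.03):
    line_to((*r2w(x,y),z),max_speed=v,orientation=q); sleep(.15)
    s=state();f=s['ft_force'];c,sn=np.cos(YR),np.sin(YR)
    fr=(c*f[0]+sn*f[1],-sn*f[0]+c*f[1],f[2])
    print((x,y),np.round(w2r(s['position']),4),round(s['position'][2],4),np.round(fr,1),np.round(s['moment'],2),round(s['clock'],2)); return fr
go(-.004,-.0285)
for x in np.arange(-.001,.0075,.001):
    fr=go(x,-.0285)
    if fr[0]<-7: break
c=get_calibration("wrist");p,d=read_camera("wrist"); cv2.imwrite("pics/g_w.png",p); np.savez("pics/g_w.npz",d=d,**c)
p,d=read_camera("side"); cv2.imwrite("pics/g0.png",p);cv2.imwrite("pics/g0z.png",cv2.resize(p[200:400,260:420],(640,800),interpolation=cv2.INTER_CUBIC)[100:700])
E
```

```text
(-0.004, -0.0285) [-0.0023 -0.0258] 0.0645 [-0.5  5.  11.2] [ 0.94  0.55 -0.17] 24.29
(np.float64(-0.001), -0.0285) [-0.0022 -0.0258] 0.0646 [-9.7  5.4 19.6] [ 0.93  1.47 -0.07] 24.69
```

View pics/g_w.png

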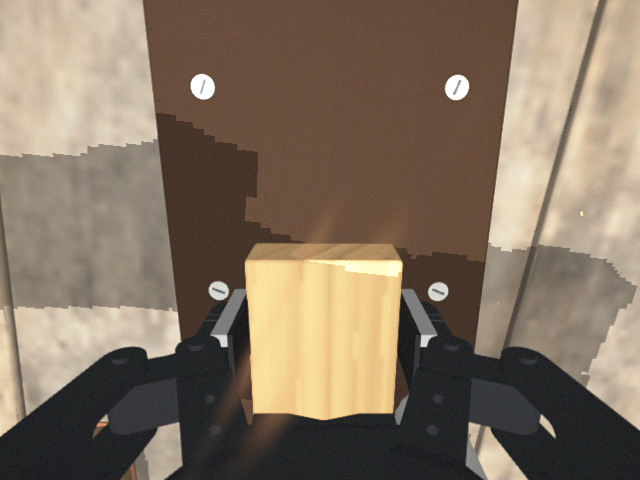

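View pics/g0z.png

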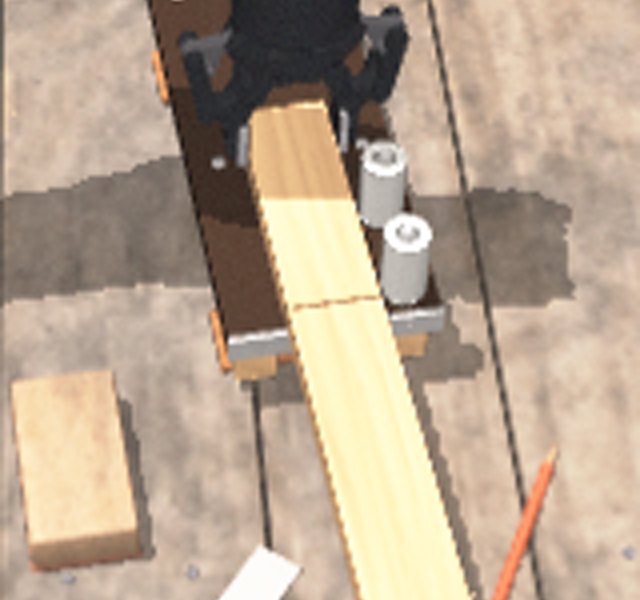

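```bash
python3 - <<'E'
from h import *
c=get_calibration("side")
im=cv2.imread("pics/g0.png")
cv2.imwrite("pics/g0y.png",cv2.resize(im[225:325,305:405],(600,600),interpolation=cv2.INTER_NEAREST))
h=cv2.cvtColor(im,cv2.COLOR_BGR2HSV)
for v in (285,310,320,340,360): print(v,[(u,*h[v,u].tolist()) for u in range(326,384,4)])
w={k:v for k,v in np.load("pics/g_w.npz").items()}
for uv in[(246,262),(402,262),(253,412),(396,412)]: print(np.round(w2r(onz(w,uv,.082)),4))
E
```

```text
285 [(326, 15, 110, 163), (330, 27, 42, 255), (334, 26, 56, 255), (338, 28, 41, 255), (342, 27, 45, 255), (346, 25, 61, 255), (350, 26, 58, 255), (354, 12, 103, 94), (358, 0, 0, 255), (362, 15, 13, 202), (366, 0, 0, 254), (370, 11, 47, 145), (374, 13, 50, 142), (378, 13, 52, 78), (382, 13, 58, 124)]
310 [(326, 9, 11, 159), (330, 4, 12, 155), (334, 27, 44, 255), (338, 27, 52, 255), (342, 25, 58, 255), (346, 26, 52, 255), (350, 26, 56, 255), (354, 27, 42, 255), (358, 24, 68, 254), (362, 15, 110, 199), (366, 14, 105, 168), (370, 14, 53, 139), (374, 15, 53, 144), (378, 15, 51, 190), (382, 15, 55, 158)]
320 [(326, 14, 48, 134), (330, 14, 49, 119), (334, 14, 56, 119), (338, 25, 58, 255), (342, 27, 49, 255), (346, 24, 66, 255), (350, 27, 52, 255), (354, 26, 54, 255), (358, 27, 50, 255), (362, 13, 55, 134), (366, 12, 59, 173), (370, 14, 51, 169), (374, 13, 49, 208), (378, 13, 59, 204), (382, 14, 61, 214)]
340 [(326, 12, 51, 179), (330, 12, 58, 194), (334, 14, 50, 194), (338, 14, 46, 201), (342, 26, 53, 255), (346, 25, 61, 255), (350, 26, 61, 255), (354, 25, 62, 255), (358, 27, 43, 255), (362, 26, 51, 255), (366, 26, 52, 255), (370, 14, 59, 142), (374, 14, 63, 214), (378, 13, 59, 213), (382, 14, 60, 211)]
360 [(326, 13, 60, 115), (330, 13, 54, 207), (334, 17, 42, 233), (338, 14, 49, 209), (342, 14, 47, 208), (346, 16, 105, 204), (350, 25, 61, 255), (354, 26, 51, 255), (358, 26, 55, 255), (362, 26, 54, 255), (366, 27, 50, 255), (370, 27, 48, 255), (374, 13, 54, 137), (378, 15, 59, 212), (382, 14, 60, 214)]
[-0.0285  0.0008]
[0.0259 0.0009]
[-0.0292 -0.0619]
[ 0.0271 -0.0617]
```

View pics/g0y.png

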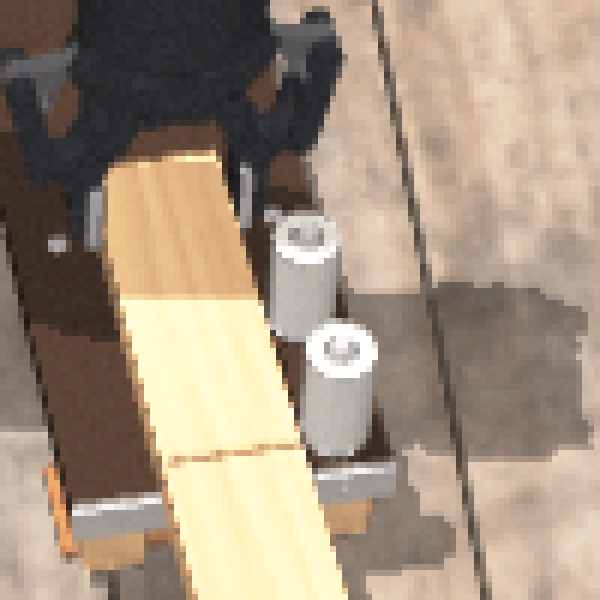

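```bash
cat > m.py <<'E'
from h import *
def measure(im):
    c=get_calibration("side")
    h=cv2.cvtColor(im,cv2.COLOR_BGR2HSV)
    m=((h[...,2]>235)&(h[...,0]>19)&(h[...,0]<33)&(h[...,1]>30)).astype(np.uint8)
    cs,_=cv2.findContours(cv2.morphologyEx(m,cv2.MORPH_CLOSE,np.ones((3,3))),0,2)
    cs=[k for k in cs if cv2.contourArea(k)>300 and 300<cv2.boundingRect(k)[0]<360]
    mm=np.zeros_like(m);cv2.drawContours(mm,cs,-1,1,-1)
    L=[];R=[];pr=[]
    for v in range(280,355,2):
        xs=np.where(mm[v])[0]
        if len(xs)<10: continue
        L.append(w2r(onz(c,(xs[0]-.5,v),.082)));R.append(w2r(onz(c,(xs[-1]+.5,v),.082)))
    for n,A in(("near",L),("far",R)):
        A=np.array(A);pf=np.polyfit(A[:,1],A[:,0],1); res=A[:,0]-np.polyval(pf,A[:,1])
        print(n,"ang",round(pf[0],4),"x@-.08",round(np.polyval(pf,-.08),4),"x@-.14",round(np.polyval(pf,-.14),4),"x@-.3",round(np.polyval(pf,-.3),4),"rms",round(res.std(),4))
E
python3 - <<'E'
from m import *
measure(cv2.imread("pics/g0.png")); measure(cv2.imread("pics/f0.png"))
# line pos
c=get_calibration("side")
f=lambda X,Y:(305+X/6-.5+.5,225+Y/6)
for n,a,z in [("fit",(306,234),.113),("slv",(341,349),.113),("lineL",(168,461),.082),("lineR",(300,447),.082),("stripinL",(73,507),.06),("stripinR",(395,466),.06)]:
    print(n,np.round(w2r(onz(c,f(*a),z)),4))
E
```

```text
near ang 0.0061 x@-.08 -0.0283 x@-.14 -0.0286 x@-.3 -0.0296 rms 0.0006
far ang -0.0007 x@-.08 0.0257 x@-.14 0.0257 x@-.3 0.0259 rms 0.0007
near ang 0.0037 x@-.08 -0.033 x@-.14 -0.0332 x@-.3 -0.0338 rms 0.0006
far ang 0.0004 x@-.08 0.0218 x@-.14 0.0218 x@-.3 0.0217 rms 0.0007
fit [ 0.0455 -0.0812]
slv [ 0.0451 -0.1422]
lineL [-0.0258 -0.1599]
lineR [ 0.0258 -0.1623]
stripinL [-0.0627 -0.1584]
stripinR [ 0.0656 -0.1613]
```

```bash
python3 - <<'E'
from h import *
c1={k:v for k,v in np.load("pics/b1.npz").items()}
for uv in[(347,212),(413,212),(349,131)]: print(np.round(w2r(onz(c1,uv,.061)),4))
w={k:v for k,v in np.load("pics/g_w.npz").items()}
for uv in[(438,291),(219,290)]: print(np.round(w2r(onz(w,uv,.061)),4))
d=w['d']
print(d[291,438],d[291,425], d[330:420:15,415])
E
```

```text
[ 0.0473 -0.0186]
[0.0467 0.0594]
[-0.045  -0.0187]
[ 0.0461 -0.0194]
[-0.045  -0.0192]
0.15954694 0.1579713 [0.11605033 0.11419016 0.11694517 0.08586486 0.08045836 0.07737317]
```

Something is blocking x about 3–4 mm short of the sleeves. A screw head at rest (46,-19) mm lies right at the far finger's back. A quick test with less down-force should show whether it is friction or the screw.

```bash
python3 - <<'E'
from h import *
q=qdown(YR+np.pi/2)
def go(x,y,z,v=.03):
    line_to((*r2w(x,y),z),max_speed=v,orientation=q); sleep(.1)
    s=state();f=s['ft_force'];c,sn=np.cos(YR),np.sin(YR)
    fr=(c*f[0]+sn*f[1],-sn*f[0]+c*f[1],f[2])
    print((x,y,z),np.round(w2r(s['position']),4),round(s['position'][2],4),np.round(fr,1),np.round(s['moment'],2),round(s['clock'],2)); return fr
go(-.004,-.0285,.0648)
go(-.001,-.0285,.0648)
E
```

```text
(-0.004, -0.0285, 0.0648) [-0.0036 -0.0279] 0.0647 [0.8 2.7 2.4] [ 0.6  -0.16  0.08] 25.16
(-0.001, -0.0285, 0.0648) [-0.0026 -0.0282] 0.0646 [-4.5  4.   8.8] [ 0.61  0.62 -0.12] 25.51
```

It stops at the same place with little down-force, so the far finger is hitting that screw head. I'll slide the board back until it is stable alone, regrip 42 mm from its end so the finger passes between screw and sleeve, and push out again.

```bash
cat > g.py <<'E'
from m import *
q=qdown(YR+np.pi/2)
def go(x,y,z,v=.05,t=.05):
    line_to((*r2w(x,y),z),max_speed=v,orientation=q); sleep(t)
    s=state();f=s['ft_force'];c,sn=np.cos(YR),np.sin(YR)
    fr=(c*f[0]+sn*f[1],-sn*f[0]+c*f[1],f[2])
    print(np.round((x,y,z),4),np.round(w2r(s['position']),4),round(s['position'][2],4),np.round(fr,1),np.round(s['moment'],2),round(s['clock'],2)); return fr
E
python3 - <<'E'
from g import *
go(-.009,-.0275,.0642)
go(-.009,.0295,.0642,v=.07)
gripper_to(.083,force=40)
go(-.008,.0130,.0665,t=.1)
c=get_calibration("wrist");p,d=read_camera("wrist"); cv2.imwrite("pics/i_w.png",p); np.savez("pics/i_w.npz",d=d,**c)
p,d=read_camera("side"); cv2.imwrite("pics/i0.png",p);measure(p)
E
```

```text
[-0.009  -0.0275  0.0642] [-0.0082 -0.0283] 0.0646 [ 2.2 -0.3  3.8] [-0.06 -0.31  0.28] 25.87
[-0.009   0.0295  0.0642] [-0.0089  0.028 ] 0.0645 [-0.3 -4.1  7.8] [-0.69 -0.32  0.07] 26.88
[-0.008   0.013   0.0665] [-0.008   0.0131] 0.0665 [ 0.  -1.3 -0.1] [ 0.   -0.04  0.01] 27.86
near ang 0.0011 x@-.08 -0.0367 x@-.14 -0.0367 x@-.3 -0.0369 rms 0.0006
far ang 0.0035 x@-.08 0.0186 x@-.14 0.0184 x@-.3 0.0179 rms 0.0007
```

View pics/i_w.png

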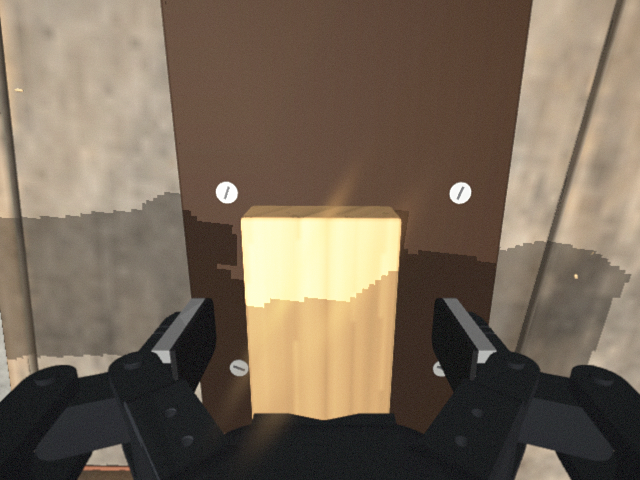

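The screw theory needs checking, because the near finger passed a screw earlier without trouble. I'll use the depth image to see how far the gripper's linkage reaches.

```bash
python3 - <<'E'
from h import *
def cloud(n):
    w={k:v for k,v in np.load(f"pics/{n}.npz").items()}
    d=w['d']; v,u=np.mgrid[0:480:2,0:640:2]; u=u.ravel();v=v.ravel(); D=d[v,u]
    K=np.array([[w['fx'],0,w['cx']],[0,w['fy'],w['cy']],[0,0,1.]])
    nn=cv2.undistortPoints(np.stack([u,v],1).astype(float).reshape(-1,1,2),K,w['distortion'])[:,0]
    C=np.c_[nn,np.ones(len(nn))]*D[:,None]; X=(C-w['t'])@w['R']
    ok=(D>.02)
    c,s=np.cos(YR),np.sin(YR); dx=X[:,:2]-O
    return np.c_[c*dx[:,0]+s*dx[:,1],-s*dx[:,0]+c*dx[:,1],X[:,2]][ok],u[ok],v[ok]
P,u,v=cloud("g_w"); T=np.array([-.0022,-.0258,.0645]); Q=P-T
print("tool-rel far side: bins of height above TCP -> x range, y range")
for lo in np.arange(0,.09,.01):
    k=(Q[:,2]>=lo)&(Q[:,2]<lo+.01)&(Q[:,0]>.029)&(Q[:,0]<.12)&(abs(Q[:,1])<.06)&(u>395)&(v>270)
    if k.sum()>3: print(round(lo,2),k.sum(),"x",np.round([Q[k,0].min(),Q[k,0].max()],3),"y",np.round([Q[k,1].min(),Q[k,1].max()],3))
P,u,v=cloud("i_w")
for uv in[(242,218),(401,218)]:
    w={k:v for k,v in np.load("pics/i_w.npz").items()}; print(np.round(w2r(onz(w,uv,.082)),4))
# screw & deck height
P2,u,v=cloud("i_w")
for cu,cv_ in((226,192),(460,192)):
    k=(abs(u-cu)<6)&(abs(v-cv_)<6);k2=(abs(u-cu)<30)&(abs(v-cv_)<30)&~((abs(u-cu)<16)&(abs(v-cv_)<16))
    print("screw z",np.round(np.median(P2[k],0),4),"deck",np.round(np.median(P2[k2,2]),4))
E
```

```text
tool-rel far side: bins of height above TCP -> x range, y range
0.0 40 x [0.031 0.037] y [-0.054  0.013]
0.01 84 x [0.029 0.059] y [-0.048  0.013]
0.02 136 x [0.029 0.059] y [-0.049  0.013]
0.03 165 x [0.029 0.059] y [-0.049  0.013]
0.04 252 x [0.029 0.057] y [0.001 0.015]
0.05 1373 x [0.029 0.061] y [-0.011  0.016]
0.06 1046 x [0.029 0.063] y [-0.012  0.018]
0.07 1065 x [0.029 0.065] y [-0.01   0.019]
0.08 716 x [0.029 0.064] y [0.002 0.017]
[-0.0351  0.0551]
[0.0192 0.055 ]
screw z [-0.0456  0.0602  0.0597] deck 0.0597
screw z [0.0466 0.0603 0.06  ] deck 0.0596
```

The screws are flush with the deck, so they aren't the cause. The forces (Fx about 0.4 Fz) look like plain board friction plus arm compliance, so I stopped pushing too early. The new grip is fine; I'll close on it, slide out, and keep pushing until it clearly stops.

```bash
python3 - <<'E'
from g import *
gripper_to(.04,force=50); 
s=state();print(s['grip_width'],s['position'][2],s['ft_force'],s['clock'])
z=.0658
go(-.008,-.015,z,v=.06)
go(-.004,-.040,z,v=.05)
last=None
for x in np.arange(0,.013,.002):
    fr=go(x,-.043,z,v=.03)
    if fr[0]<-14: break
p,d=read_camera("side"); cv2.imwrite("pics/j0.png",p);measure(p);cv2.imwrite("pics/j0z.png",cv2.resize(p[225:325,305:405],(600,600),interpolation=cv2.INTER_CUBIC))
c=get_calibration("wrist");p,d=read_camera("wrist"); cv2.imwrite("pics/j_w.png",p); np.savez("pics/j_w.npz",d=d,**c)
E
```

```text
0.05484552275458623 0.06676537810949411 [-1.35661474  0.40799443  2.58798879] 28.325
[-0.008  -0.015   0.0658] [-0.0065 -0.0144] 0.0668 [0.4 2.8 6.2] [ 0.42  0.37 -0.19] 28.99
[-0.004  -0.04    0.0658] [-0.0027 -0.0389] 0.0668 [0.7 3.2 8.2] [ 0.55  0.38 -0.13] 29.7
[ 0.     -0.043   0.0658] [ 0.0001 -0.041 ] 0.0667 [-3.9  4.6 11.1] [ 0.82  0.81 -0.16] 30.07
[ 0.002  -0.043   0.0658] [ 0.0002 -0.041 ] 0.0668 [-8.6  4.7 18.8] [ 0.78  1.51 -0.1 ] 30.37
[ 0.004  -0.043   0.0658] [ 0.0013 -0.0412] 0.0668 [-9.7  4.8 20.5] [ 0.72  1.83 -0.25] 30.67
[ 0.006  -0.043   0.0658] [ 0.003  -0.0417] 0.0668 [-10.    3.5  20.8] [ 0.59  1.91 -0.36] 30.97
[ 0.008  -0.043   0.0658] [ 0.0031 -0.0417] 0.0668 [-14.9   4.6  26.8] [ 0.53  2.78 -0.28] 31.27
near ang 0.0136 x@-.08 -0.0237 x@-.14 -0.0245 x@-.3 -0.0267 rms 0.0007
far ang 0.0075 x@-.08 0.0304 x@-.14 0.0299 x@-.3 0.0287 rms 0.0007
```

View pics/j0z.png

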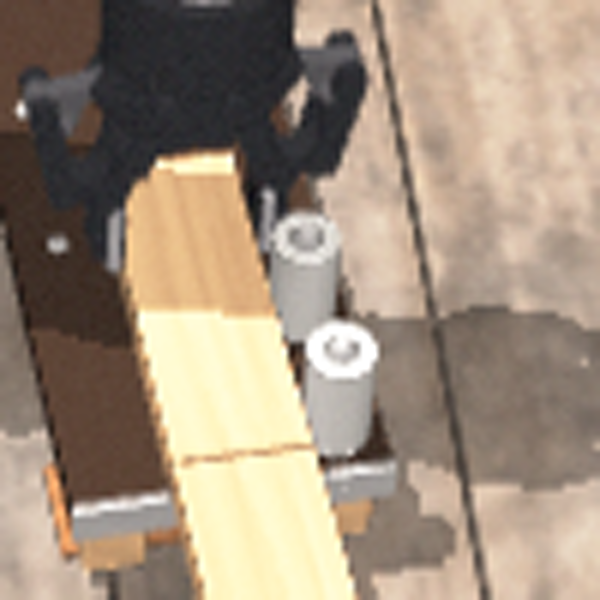

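View pics/j_w.png

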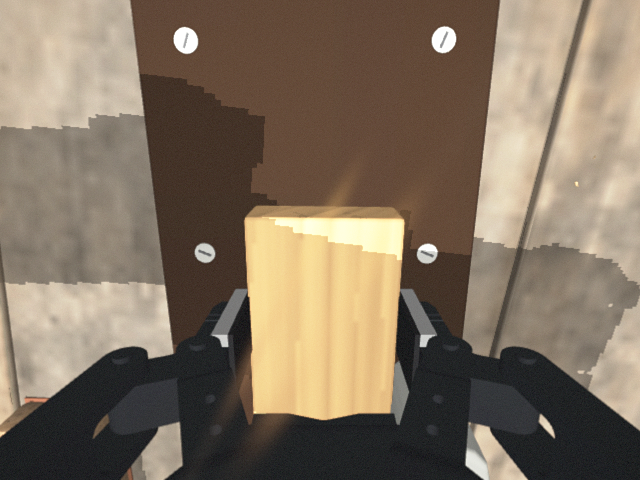

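The board stopped at x = 3 mm while the force kept rising, so it is against the sleeves, perhaps 0.008 rad out of square. I'll check the line and relax the push with a slight yaw correction.

```bash
python3 - <<'E'
from g import *
c=get_calibration("side")
f=lambda X,Y:(305+X/6,225+Y/6)
for n,a,z in [("fit",(306,234),.113),("slv",(341,349),.113),("lineL",(183,462),.082),("lineR",(312,447),.082)]:
    print(n,np.round(w2r(onz(c,f(*a),z)),4))
w={k:v for k,v in np.load("pics/j_w.npz").items()}
for uv in[(246,218),(404,218)]: print("end",np.round(w2r(onz(w,uv,.082)),4))
import g
g.q=qdown(YR+np.pi/2+.012)
go(.0065,-.0435,.0662,v=.03,t=.2)
go(.0050,-.0435,.0665,v=.03,t=.3)
p,d=read_camera("side"); cv2.imwrite("pics/k0.png",p);measure(p)
cv2.imwrite("pics/k0z.png",cv2.resize(p[265:325,310:385],(750,600),interpolation=cv2.INTER_CUBIC))
c=get_calibration("wrist");p,d=read_camera("wrist"); cv2.imwrite("pics/k_w.png",p); np.savez("pics/k_w.npz",d=d,**c)
p,d=read_camera("scene"); cv2.imwrite("pics/k_s.png",cv2.resize(p[170:320,240:440],(800,600),interpolation=cv2.INTER_CUBIC))
E
```

```text
fit [ 0.0455 -0.0812]
slv [ 0.0451 -0.1422]
lineL [-0.0202 -0.1614]
lineR [ 0.0304 -0.1632]
end [-0.0226  0.0001]
end [0.0316 0.0001]
[ 0.0065 -0.0435  0.0662] [ 0.0029 -0.0421] 0.0668 [-10.3   4.5  18.9] [ 0.66  1.98 -0.66] 31.82
[ 0.005  -0.0435  0.0665] [ 0.0026 -0.0423] 0.0668 [-7.5  3.6 13.4] [ 0.58  1.22 -0.53] 32.37
near ang 0.001 x@-.08 -0.024 x@-.14 -0.024 x@-.3 -0.0242 rms 0.0006
far ang -0.0033 x@-.08 0.0303 x@-.14 0.0305 x@-.3 0.031 rms 0.0006
```

View pics/k0z.png

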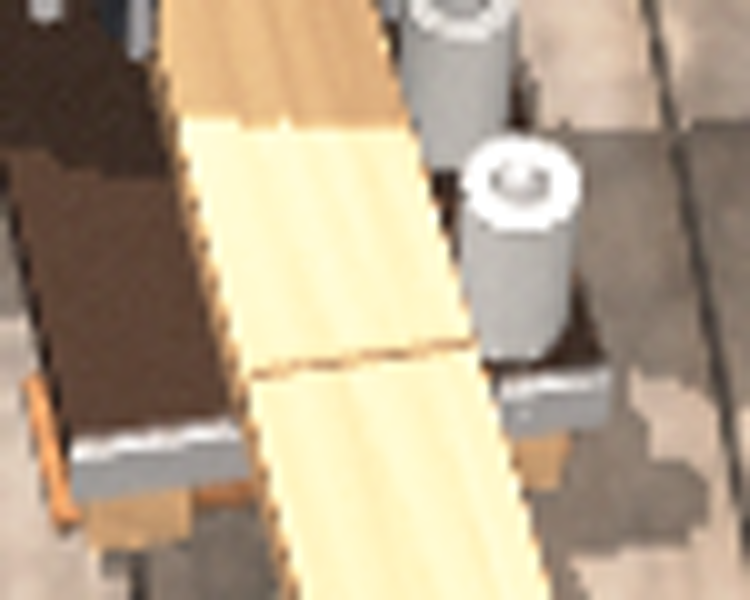

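View pics/k_s.png

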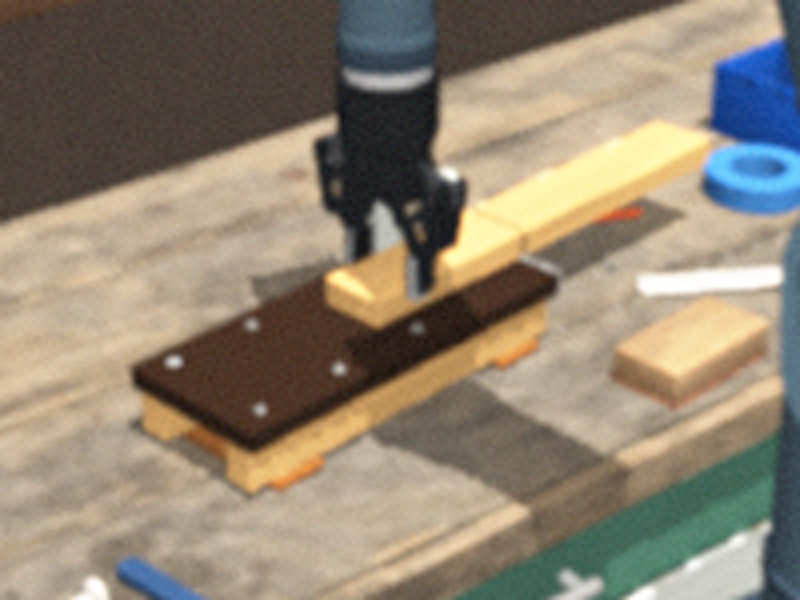

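```bash
python3 - <<'E'
from g import *
c=get_calibration("side"); f=lambda X,Y:(310+X/10-.5+.05,265+Y/10-.5+.05)
for n,a,z in [("slv",(520,183),.113),("lineL",(255,374),.082),("lineR",(470,344),.082),("strip_inL",(72,432),.06),("strip_outL",(72,448),.06),("strip_inR",(608,362),.06),("strip_outR",(608,376),.06)]:
    print(n,np.round(w2r(onz(c,f(*a),z)),4))
w={k:v for k,v in np.load("pics/k_w.npz").items()}
im=cv2.imread("pics/k_w.png");g=im[212:224,300:350].mean((1,2));print(np.round(g))
for uv in[(246,218),(404,218)]: print("end",np.round(w2r(onz(w,uv,.082)),4))
s=state();print(s['eef_rot'],s['ft_force'],w2r(s['position']))
E
```

```text
slv [ 0.0447 -0.1411]
lineL [-0.0212 -0.1611]
lineR [ 0.0298 -0.1614]
strip_inL [-0.0627 -0.1532]
strip_outL [-0.0636 -0.1578]
strip_inR [ 0.0659 -0.1555]
strip_outR [ 0.0649 -0.1596]
[136. 135. 136. 136. 138. 164. 213. 230. 234. 238. 241. 241.]
end [-0.0235 -0.0007]
end [ 0.0306 -0.0001]
[-3.21298781e-03  6.61793016e-01  7.49679410e-01 -6.79855414e-04] [-7.78778142  3.32060313 12.04191839] [ 0.00260292 -0.04222838]
```

```bash
python3 - <<'E'
from h import *
for n in("b1","b2","d0"):
    c={k:v for k,v in np.load(f"pics/{n}.npz").items()}; im=cv2.cvtColor(cv2.imread(f"pics/{n}.png"),cv2.COLOR_BGR2GRAY)
    for x in(-.055,.034):
        u,v=pix(c,[(*r2w(x,-.16),.06)])[0]
        print(n,x,np.round((u,v),1),[(k,int(im[int(round(v)),k])) for k in range(int(u)-4,int(u)+6)], [np.round(w2r(onz(c,(u+d,v),.06))[1],4) for d in(-1,1)])
E
```

```text
b1 -0.055 [221.9 120.7] [(217, 123), (218, 123), (219, 123), (220, 122), (221, 127), (222, 173), (223, 224), (224, 228), (225, 119), (226, 64)] [np.float64(-0.1611), np.float64(-0.1589)]
b1 0.034 [226.9 199.8] [(222, 139), (223, 145), (224, 143), (225, 137), (226, 137), (227, 174), (228, 211), (229, 214), (230, 95), (231, 51)] [np.float64(-0.1612), np.float64(-0.1588)]
b2 -0.055 [262.6  99.5] [(258, 118), (259, 117), (260, 116), (261, 114), (262, 124), (263, 201), (264, 230), (265, 231), (266, 229), (267, 103)] [np.float64(-0.1608), np.float64(-0.1592)]
b2 0.034 [266.4 205.1] [(262, 130), (263, 131), (264, 134), (265, 132), (266, 133), (267, 137), (268, 137), (269, 138), (270, 77), (271, 40)] [np.float64(-0.1609), np.float64(-0.1591)]
d0 -0.055 [263.  106.4] [(259, 123), (260, 131), (261, 124), (262, 123), (263, 159), (264, 230), (265, 238), (266, 238), (267, 127), (268, 62)] [np.float64(-0.1608), np.float64(-0.1592)]
d0 0.034 [267.5 212.3] [(263, 139), (264, 141), (265, 141), (266, 138), (267, 151), (268, 216), (269, 160), (270, 145), (271, 80), (272, 37)] [np.float64(-0.1609), np.float64(-0.1591)]
```

The rest's end measures -159.7 mm and the line about -160.5 mm, which is within tolerance. One last check: the board's level from the depth image, then hand in.

```bash
python3 - <<'E'
from g import *
p,D=read_camera("side"); c=get_calibration("side"); cv2.imwrite("pics/l0.png",p)
h=cv2.cvtColor(p,cv2.COLOR_BGR2HSV)
m=((h[...,2]>235)&(h[...,0]>19)&(h[...,0]<33)&(h[...,1]>30)).astype(np.uint8);m[:280]=0;m[400:]=0;m[:,:325]=0;m[:,400:]=0
m=cv2.erode(cv2.morphologyEx(m,cv2.MORPH_CLOSE,np.ones((3,3))),np.ones((5,5)))
v,u=np.where(m&(D>0)); K=np.array([[c['fx'],0,c['cx']],[0,c['fy'],c['cy']],[0,0,1.]])
n=cv2.undistortPoints(np.stack([u,v],1).astype(float).reshape(-1,1,2),K,np.array(c['distortion']))[:,0]
X=(np.c_[n,np.ones(len(n))]*D[v,u][:,None]-c['t'])@np.array(c['R'])
r=np.array([w2r(x) for x in X]); A=np.c_[r,np.ones(len(r))]
s,_,_,_=np.linalg.lstsq(A,X[:,2],rcond=None); print(len(u),"slopes x,y",s, "z at line",s@[.002,-.16,1], r.min(0),r.max(0))
measure(p); s=state(); print(np.round(s['qd'],4),s['grip_width'],s['ft_force'],s['clock'])
E
```

```text
2168 slopes x,y [-0.00977148 -0.00336959  0.08104078] z at line 0.08156037619117351 [-0.01958998 -0.39706059] [ 0.02582924 -0.09501805]
near ang 0.001 x@-.08 -0.024 x@-.14 -0.024 x@-.3 -0.0242 rms 0.0006
far ang -0.0019 x@-.08 0.0303 x@-.14 0.0305 x@-.3 0.0308 rms 0.0007
[ 0.0011 -0.0013 -0.0001 -0.0012  0.0002  0.0004 -0.0011] 0.05457080455750472 [-7.51827347  2.5980497  13.45335649] 32.5667
```

View pics/l0.png

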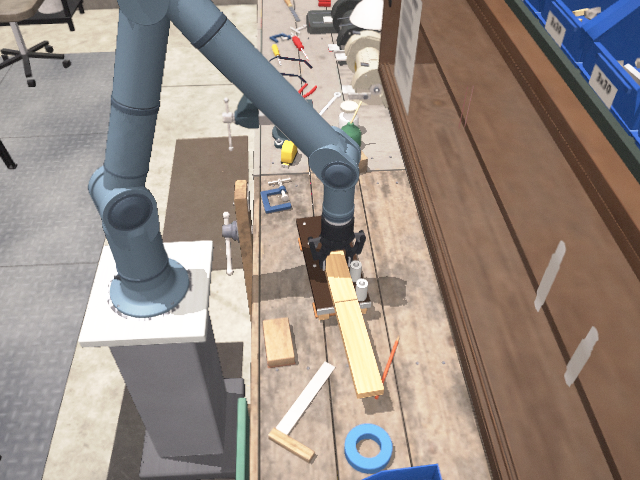

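The board is level (slopes of 0.01 rad or less), its top is at 81.6 mm at the line, it isn't moving, and the bystanders look unmoved. Handing in.

```bash
python3 - <<'E'
from station import *
sleep(.3); s=state(); print(s['clock'],s['ft_force']); sign_off()
E
```

```text
32.8667 [-8.33368234  3.25145176 13.32241741]
the job is handed in; nothing more can be done
```

The job is handed in at 32.9 s. The loose sleeve is down on the bare pin and let go. The board is against the sleeves with its line at the steel-edged end, held and pressed down by the fingers. `sign_off` reports no verdict, so this rests on my own checks.

**Last checks**
- **Sleeve:** the push down stopped at the expected height. Its top is level with the fitted sleeve's, and within about 1 px of the pin axis in the wrist view.
- **Line:** it measures 0.4 to 1.3 mm past the rest's end, which I measured at y = -159.7 mm. A coarser estimate from the side camera alone gave about 2.4 mm. All are within the 4 mm allowed.
- **Against the sleeves:** the board's mid-width is at x = 2.3 to 3.5 mm (nominal 2 mm). It is parallel to the rest within about 0.005 rad.
- **Level and still:** the slopes are 0.01 rad or less. The board's top is 81.6 mm above the bench at the line, and the arm was still.
- **Hold:** grip set to 50 N, with about 13 N of upward reaction at the wrist.
- **Bystanders:** they look unmoved in the last side view. I judged this by eye and did not measure it.

**What went wrong on the way:** on the first push toward the sleeves I mistook board friction for an obstruction. I slid the board back, regripped it and pushed it out again. The depth image then showed that the screw heads I had suspected are flush with the deck.

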